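Gauge the bore of the flanged bushing

TASK

Take the telescoping bore gauge out of its stand and lower it into the bore of the bushing that has a round flange at its foot, until the gauge's collar sits on the bushing. Then push the gauge's grip sleeve fully down, so that the plungers spring out to the bore wall and lock, lift the gauge straight out and put it back upright in its stand, still locked. Leave the bushing standing where it is.

Things in the scene. Friction and masses are not known exactly. Their poses are not given: they have to be found in the camera images.
- gauge: bore gauge, 0.25 kg, upright in the stand. Origin: centre of the underside of its collar (disc 80 wide, 6 thick), z up. Below: stem 16 wide down to z -45, with two plungers along y at z -34 (30 over both when in, at most 52 out). Above: dark round grip sleeve, 24 wide, z 22 to 87 when up, 10 to 75 when down: hold it near z 55, fingers in any direction. All mm
- lock_sleeve (a joint): how far the grip sleeve is pushed down towards the collar: 0 up (plungers in), 0.012 m fully down at its stop (plungers out and locked). Stiff: it moves only under 9 to 11 N of downward push while the collar rests on something, then stays where it is left, also when the gauge is lifted by it
- flanged_bushing: steel bushing to gauge, upright, loose, 1.2 kg: tube 76 mm across, 60 mm tall, through bore 50 mm; at its foot a round flange 100 mm across, 12 mm thick, with six dark bolt marks. Origin: centre of the underside, z up; bore mouth at z = 60 mm. Not to be gauged: a plain round bushing without flange and a square housing nearby, same height and bore
- stand: the gauge's fixed stand: aluminium plate 120 x 120 mm on four posts over a wooden base. Origin: centre of the underside, z up. The plate's top is at z = 70 mm, with a round hole 64 mm across in its middle; the gauge hangs in it by its collar (gauge origin at z = 70 mm). 52 mm free under the plate
Not all that is in view belongs to the job. Leave any yellow look-alike of the gauge alone.

How it is judged:
By the outcome, as a careful person would: the job done as asked, in the order asked, and still so for the second after the job is handed in, with the robot touching nothing.
It also fails if it takes over 54 s, if anything falls off the work surface, if the arm or the gripper's body presses on something with over 40 N, if the wrist force passes 120 N, or if a joint passes its speed limit or range.

ROBOT

A 7-joint arm with a two-finger parallel gripper is mounted at the origin on a cart in front of the work surface, level with it; the furniture and walls round the work are solid. World frame = base frame: x ahead of the robot, y to its left, z up, the work surface at z = 0. Lengths are in m, angles in rad, forces in N, time in s.
With the tool pointing down it reaches from about 0.425 to 0.925 m from the base axis. Payload 6.8 kg.
Tool frame: the origin (TCP) lies midway between the tips of the shut fingers; the grasp point (between the pads) lies 19 mm behind it; z points along the fingers, x is the direction in which the jaws open and shut, and the axes are right-handed (so a half turn about z gives the same grasp; the last joint's range is limited). The gripper opens to 85 mm and grips with 20 to 120 N. Pads are 22 mm wide; open, the fingers measure 114 mm over their backs; the gripper's body (76 mm by 85 mm) begins 54 mm behind the grasp point. The pads swing forward as they close: fully open they stand 13 mm farther back than shut.
Start: joints at [-1.37, 0.477, 0.022, 1.555, -0.011, 1.109, -0.083], TCP at [0.205, 0.643, 0.231] pointing down, gripper open.
Joint ranges: [-2.96, 2.96], [-0.34, 2.1], [-1.41, 1.46], [0.24, 2.44], [-1.37, 4.51], [0.17, 1.92], [-2.96, 2.96]. Speed limits (rad/s): [2.39, 2.39, 3.14, 3.14, 3.14, 3.14, 3.14].

INTERFACE

Orientations are given as a unit quaternion [w, x, y, z].
In Python, from station import bot gives the robot as it stands.
- The arm moves only by the tool step_arm, never from a script. Its argument "increments" is a list of rows, each a list of 7 numbers: the shift along the tool's x, y, z in cm, then the turn, a rotation vector about the tool's x, y, z in degrees, then the closure, from 0 (fully open) to 1 (shut). A call has 1 to 20 rows; each row shifts and turns the commanded pose from where the row before left it, along the tool's axes as they then stand; what a row does not reach is not made up. A row lasts 1/10 s, in which the tool goes at most 50 mm and 8.59 degrees, less where a joint would pass 70% of its speed; a pose out of reach is approached as far as the arm can. A call is refused whole if a number of a shift passes 5 or a number of a turn 8.59, either way. A call with a gripper value outside its range is refused whole. The fingers move at their own pace and stop on an object; "squeeze" is the grip in N (left out, the last holds). Time passes only in rows, so rows that do not move let the fingers close. It gives the time, the measured TCP pose, the force and the opening at its end, in the units of the state.
- bot.get_obs(): the state, without advancing time (a new reading comes with each control period).
- bot.read_camera(name): name is "scene" or "top"; returns a dict with "pixels" (384x512x3 uint8, red, green, blue), "vertical_fov" (degrees; the focal length in pixels is half the picture's height over the tangent of half this angle, whatever the lens; pixels are square), "cx", "cy" (the principal point, pixels), "camera_from_world" (4x4, takes a point from world to camera coordinates). Camera axes: x right, y down, z forward; pixel columns grow to the right and rows downward; lengths in m; the calibration is good to about 2 mm. A picture is of the moment at which its call begins. There is no depth.
- bot.hand_in(): hands the job in, once; it reports no verdict.
Trained networks look in a picture, given as the dict that the camera call returned (one of the last four; its "shot" number tells which), for a name from the list of things; names that differ only in an ending like _2 or _b are one class to them, and where a whole thing is asked for, a point or a joint stands for the part that bears it (a point fixed in the world has none). Each returns a list of dicts, best first, with "score" (0 to 1); they miss things now and then, are a little off and sometimes report something else, mostly with a low value. They report only what shows in the picture. A call takes as long as a camera call. They do not tell look-alikes from the thing itself.
- bot.find_in(picture, query): "point" ([column, row] in pixels, amid what is visible of it).
- bot.cut_out(picture, query): "pixels" (384x512 bool, what is visible of it) and "point" ([column, row] in pixels, amid what is visible of it).
- bot.pinpoint(picture, query): "point" ([column, row] in pixels: a listed point, or the origin of a listed thing).
The state is a dict: "t": time; "q": joint angles; "joint_vel": joint speeds; "joint_torque": joint torques, N m; "eef_pos": TCP position; "tool_rot": TCP orientation; "contact_force": force on the tool from outside, world axes, zero at the start; "torque": the same for the moment, N m; "gripper_width": opening from 0.0 (shut) to 1.0 (fully open).
Only numpy, scipy, OpenCV 4.12 (cv2) and the standard library are available. Lean on these libraries where they do the work, as an engineer would, in place of code of your own. Each camera call takes 0.05 s, during which the arm holds its last target.

## Working session

There is one attempt and no reset: what is moved stays moved. The work goes in short steps, Python scripts to look and compute and a tool call to move; the robot and the scene stay as the last step left them, time stands still between calls to the robot, and variables do not carry over. Pictures are saved under pics/ and viewed, and the job is handed in when it is done.

Besides the shell and the picture viewer there is one more tool, called after "Request:" as name(argument=value, ...) on one line, values as JSON. step_arm: Moves the arm, as the interface text tells. Its arguments: {"type":"object","properties":{"increments":{"type":"array"},"squeeze":{"type":"number"}},"required":["increments"]}

```bash
mkdir -p pics; ls; cat > h.py <<'E'
import numpy as np, cv2
from station import bot
def K(p):
    f=p["pixels"].shape[0]/2/np.tan(np.radians(p["vertical_fov"])/2); return f,p["cx"],p["cy"]
def ray(p,uv):
    f,cx,cy=K(p);T=np.array(p["camera_from_world"]);R=T[:3,:3];t=T[:3,3]
    d=R.T@np.array([(uv[0]-cx)/f,(uv[1]-cy)/f,1.]);return -R.T@t,d/np.linalg.norm(d)
def proj(p,X):
    f,cx,cy=K(p);T=np.array(p["camera_from_world"]);c=T[:3,:3]@np.array(X)+T[:3,3]
    return np.array([cx+f*c[0]/c[2],cy+f*c[1]/c[2]])
def atz(p,uv,z):
    o,d=ray(p,uv);return o+d*(z-o[2])/d[2]
def tri(a,ua,b,ub):
    o1,d1=ray(a,ua);o2,d2=ray(b,ub)
    s=np.linalg.lstsq(np.stack([d1,-d2],1),o2-o1,rcond=None)[0]
    A=o1+d1*s[0];B=o2+d2*s[1];return (A+B)/2,np.linalg.norm(A-B)
def save(n,im): cv2.imwrite("pics/"+n+".png",im[:,:,::-1])
E
python3 - <<'E'
from h import *
np.set_printoptions(precision=4,suppress=True)
P={n:bot.read_camera(n) for n in("scene","top")}
for n,p in P.items():
    save(n+"0",p["pixels"]); print(n,[k for k in p],K(p)); print(ray(p,(K(p)[1],K(p)[2])))
for q in("gauge","flanged_bushing","stand","lock_sleeve"):
    r={}
    for n,p in P.items():
        for fn in("pinpoint","find_in"):
            try:
                L=getattr(bot,fn)(p,q)
                print(q,n,fn,[(np.round(l["point"],1).tolist(),round(l["score"],2)) for l in L[:4]])
                if fn=="pinpoint" and L:r[n]=L[0]["point"]
            except Exception as e:print(q,fn,e)
    if len(r)==2:print(q,tri(P["scene"],r["scene"],P["top"],r["top"]))
print(bot.get_obs())
E
```

```text
pics
scene ['pixels', 'vertical_fov', 'cx', 'cy', 'camera_from_world', 'shot'] (np.float64(409.688309741114), 253.60341977340963, 190.31854886897554)
(array([-0.0321,  0.6004,  0.6202]), array([ 0.5437, -0.6013, -0.5855]))
top ['pixels', 'vertical_fov', 'cx', 'cy', 'camera_from_world', 'shot'] (np.float64(440.7358421820771), 253.40500239859452, 187.62014512305038)
(array([0.3999, 0.0388, 1.0612]), array([ 0.0665,  0.0101, -0.9977]))
gauge scene pinpoint [([133.2, 270.5], 0.87), ([200.9, 229.3], 0.76)]
gauge scene find_in [([195.6, 222.6], 0.76), ([130.9, 268.5], 0.59)]
gauge top pinpoint [([124.0, 174.8], 0.83), ([186.8, 181.6], 0.67)]
gauge top find_in [([123.6, 176.2], 0.89), ([182.6, 181.3], 0.83)]
gauge (array([0.4957, 0.3521, 0.0365]), np.float64(0.0006723294187248145))
flanged_bushing scene pinpoint [([298.3, 190.4], 0.85)]
flanged_bushing scene find_in []
flanged_bushing top pinpoint [([325.9, 190.7], 0.68)]
flanged_bushing top find_in [([321.9, 192.4], 0.55)]
flanged_bushing (array([ 0.4656, -0.1257, -0.0064]), np.float64(0.0014136160720577232))
stand scene pinpoint [([197.9,
[... 299 characters left out ...]
 find_in [([127.7, 248.3], 0.91), ([197.3, 206.4], 0.78)]
lock_sleeve pinpoint it knows: flanged_bushing, gauge, stand
lock_sleeve top find_in [([182.1, 184.1], 0.56), ([113.9, 174.0], 0.44)]
{'t': 0.8, 'q': array([-1.3701,  0.477 ,  0.0224,  1.5554, -0.0115,  1.1093, -0.0831]), 'joint_vel': array([-0.0005, -0.0004,  0.0013,  0.0014, -0.0017,  0.0003,  0.0002]), 'joint_torque': array([  0.0001, -59.6277,   1.6062, -28.1533,   0.0124,   0.0017,
         0.    ]), 'eef_pos': array([0.2051, 0.6431, 0.2313]), 'tool_rot': array([-0.    ,  0.8074,  0.59  ,  0.    ]), 'contact_force': array([ 0.1366, -0.3948, -0.2165]), 'torque': array([0.033 , 0.01  , 0.0036]), 'gripper_width': 1.0015117666349622}
```

View pics/scene0.png

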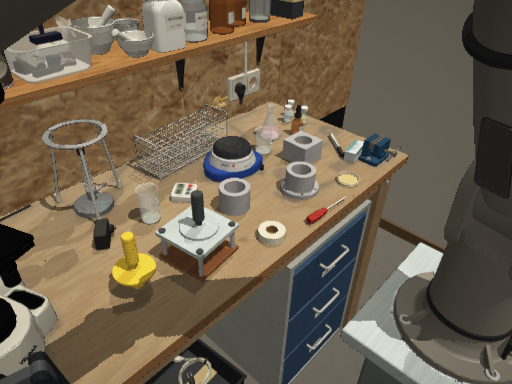

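View pics/top0.png

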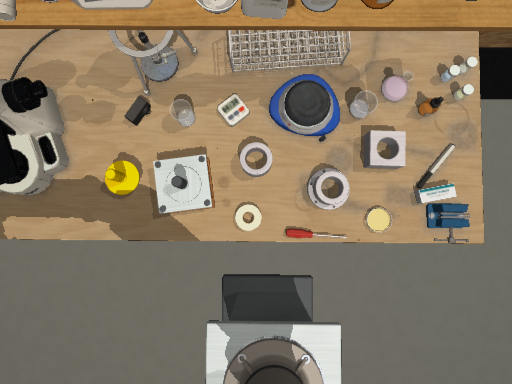

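```bash
python3 - <<'E'
from h import *
a=cv2.imread("pics/scene0.png");b=cv2.imread("pics/top0.png")
c=lambda im,x0,x1,y0,y1,s:cv2.resize(im[y0:y1,x0:x1],None,fx=s,fy=s,interpolation=cv2.INTER_CUBIC)
A=c(a,260,340,150,210,5);B=c(b,290,370,160,220,5);C=c(a,145,255,180,280,3.5);D=c(b,140,230,145,220,3.5)
cv2.imwrite("pics/c1.png",np.hstack([A,B]))
H=max(C.shape[0],D.shape[0]);D=cv2.copyMakeBorder(D,0,H-D.shape[0],0,0,0);cv2.imwrite("pics/c2.png",np.hstack([C,D]))
E
```

```text
(no output)
```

View pics/c1.png

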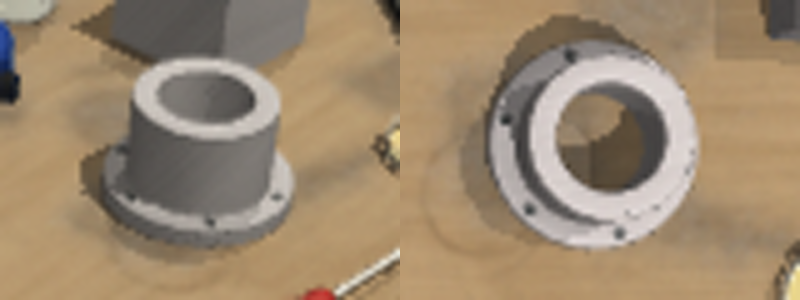

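View pics/c2.png

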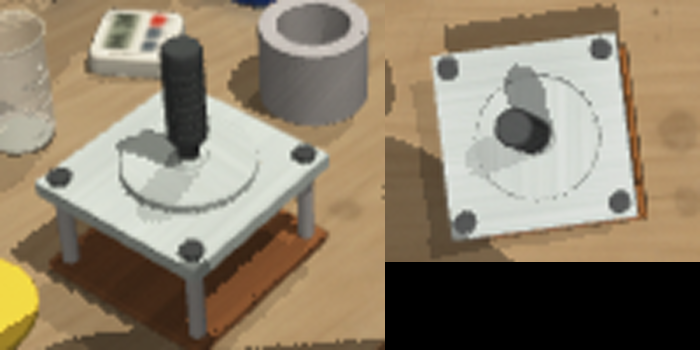

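```bash
cat > fit.py <<'E'
from h import *
from scipy.optimize import minimize
np.set_printoptions(precision=4,suppress=True)
def circ(c,r,n=90):
    a=np.linspace(0,2*np.pi,n,endpoint=False);return np.stack([c[0]+r*np.cos(a),c[1]+r*np.sin(a),np.full(n,c[2])],1)
def pj(p,X):
    f,cx,cy=K(p);T=np.array(p["camera_from_world"]);c=X@T[:3,:3].T+T[:3,3]
    return np.stack([cx+f*c[:,0]/c[:,2],cy+f*c[:,1]/c[:,2]],1)
def samp(im,uv): return cv2.remap(im,uv[:,0].astype(np.float32)[None],uv[:,1].astype(np.float32)[None],cv2.INTER_LINEAR)[0]
def score(p,circles,c):
    # median-ish gradient across circle edge (inner vs outer)
    g=cv2.GaussianBlur(cv2.cvtColor(p["pixels"],cv2.COLOR_RGB2GRAY).astype(np.float32),(0,0),.7)
    s=0
    for dz,r in circles:
        cc=np.array(c)+[0,0,dz]
        i=samp(g,pj(p,circ(cc,r-.0015)));o=samp(g,pj(p,circ(cc,r+.0015)))
        s+=np.mean(np.minimum(np.abs(i-o),40))
    return s
def fit(ps,circles,c0,usez=True):
    best=None
    for it in range(30):
        rng=np.random.default_rng(it);x0=np.array(c0)+rng.normal(0,.004,3)*[1,1,usez]
        f=lambda x:-sum(score(p,circles,[x[0],x[1],x[2] if usez else c0[2]]) for p in ps)
        r=minimize(f,x0,method="Nelder-Mead",options=dict(initial_simplex=[x0,x0+[.004,0,0],x0+[0,.004,0],x0+[0,0,.004]],xatol=1e-4,fatol=1e-2))
        if best is None or r.fun<best.fun:best=r
    return best
E
python3 - <<'E'
from fit import *
S=bot.read_camera("scene");T=bot.read_camera("top")
tests={"bush":([(0,.025),(0,.038)],[(301.0,169.0),(331.8,187)]),
       "collar":([(0,.04)],[(198.3,225.3),(183.4,183.6)])}
for n,(C,(us,ut)) in tests.items():
    c0,e=tri(S,us,T,ut);print(n,"hand",c0,e)
    z={"bush":.06,"collar":.076}[n];c0=[*atz(T,ut,z)[:2],z];print(c0)
    for nm,ps,uz in(("both",[S,T],True),("top",[T],False),("scene",[S],False)):
        r=fit(ps,C,c0,uz);print(nm,r.x,r.fun)
    for im,p in(("s",S),("t",T)):
        r=fit([S,T],C,c0,True);
        g=cv2.resize(p["pixels"],None,fx=4,fy=4,interpolation=cv2.INTER_CUBIC)
        for dz,rr in C:cv2.polylines(g,[np.int32((pj(p,circ(r.x+[0,0,dz],rr))+.5)*4)],True,(255,0,0),1)
        u=np.int32(proj(p,r.x)*4);save(f"ov_{n}_{im}",g[max(u[1]-150,0):u[1]+150,u[0]-190:u[0]+190])
E
cd pics; python3 -c "
import cv2,numpy as np
r=lambda n:cv2.imread(n+'.png')
cv2.imwrite('ov.png',np.vstack([np.hstack([r('ov_bush_s'),r('ov_bush_t')]),np.hstack([r('ov_collar_s'),r('ov_collar_t')])]))"
```

```text
bush hand [ 0.4691 -0.1303  0.0567] 0.0015267465809379378
[np.float64(0.46949078160808577), np.float64(-0.12927686378352574), 0.06]
both [ 0.4691 -0.1305  0.0569] -126.87844848632812
top [ 0.4693 -0.1298  0.0504] -69.79444122314453
scene [ 0.4659 -0.1268  0.0564] -57.40302276611328
collar hand [0.4734 0.2064 0.073 ] 0.00047045970369360827
[np.float64(0.473374537311005), np.float64(0.20601979778260093), 0.076]
both [0.4983 0.1901 0.0793] -34.94799041748047
top [0.4988 0.1903 0.0568] -20.82421112060547
scene [0.4659 0.2121 0.0784] -20.34087371826172
```

View pics/ov.png

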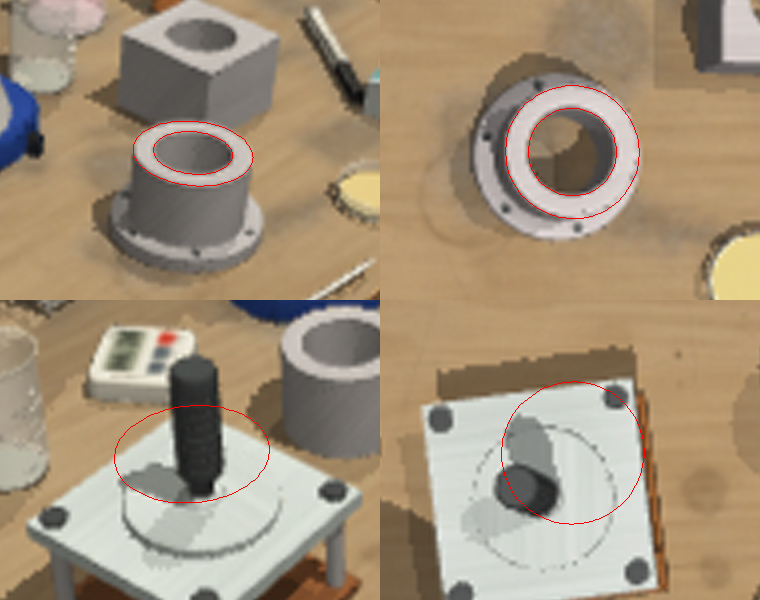

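```bash
python3 - <<'E'
from fit import *
S=bot.read_camera("scene");T=bot.read_camera("top")
print("sleeve top",tri(S,(196.7-.4,192.2-.4),T,(176.3,181.3)))
print("stand centre",atz(T,(182,183.1),.072), "collar",atz(T,(183.4,183.6),.076))
for q in("stand","gauge"):
  for p in (T,S):
    for m in bot.cut_out(p,q)[:2]:print(q,m["point"],m["score"],np.argwhere(m["pixels"]).min(0),np.argwhere(m["pixels"]).max(0))
tiles=[]
for p in(S,T):
    g=cv2.resize(p["pixels"],None,fx=5,fy=5,interpolation=cv2.INTER_CUBIC)
    c=np.array([.4734,.2062,.076])
    for d,rr,z in((0,.04,.076),(0,.04,.070),(0,.012,.157),(0,.012,.092)):
        cv2.polylines(g,[np.int32((pj(p,circ([c[0],c[1],z],rr))+.5)*5)],True,(255,0,0),1)
    u=np.int32(proj(p,[.4734,.206,.09])*5);tiles.append(g[u[1]-250:u[1]+250,u[0]-195:u[0]+195])
save("ov2",np.hstack(tiles))
E
```

```text
sleeve top (array([0.4716, 0.2066, 0.1582]), np.float64(0.0006674923951505407))
stand centre [0.4748 0.2099 0.072 ] collar [0.4734 0.206  0.076 ]
stand [198.9, 175.4] 0.81 [154 153] [212 214]
stand [195.9, 246.7] 0.76 [207 155] [281 238]
gauge [124.5, 175.4] 0.93 [159 105] [193 139]
gauge [183.5, 181.5] 0.65 [166 166] [201 200]
gauge [196.0, 224.7] 0.74 [189 178] [240 218]
gauge [132.9, 266.1] 0.65 [232 112] [289 155]
```

View pics/ov2.png

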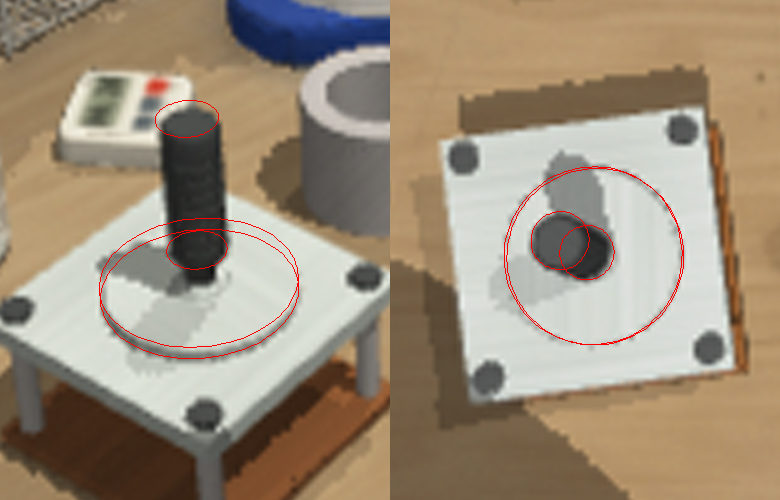

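Request:
step_arm(increments=[[-1, 1.2, 0, 0, 0, 0, 0], [-2, 2.3, 0, 0, 0, 0, 0], [-2.5, 2.9, 0, 0, 0, 0, 0], [-2.5, 2.9, 0, 0, 0, 0, 0], [-2.5, 2.9, 0, 0, 0, 0, 0], [-2.5, 2.9, 0, 0, 0, 0, 0], [-2.5, 2.9, 0, 0, 0, 0, 0], [-2.5, 2.9, 0, 0, 0, 0, 0], [-2.5, 2.9, 0, 0, 0, 0, 0], [-2.5, 2.9, 0, 0, 0, 0, 0], [-2.5, 2.9, 0, 0, 0, 0, 0], [-2.5, 2.9, 0, 0, 0, 0, 0], [-2.5, 2.9, 0, 0, 0, 0, 0], [-2, 2.2, 0, 0, 0, 0, 0], [-1, 1.2, 0, 0, 0, 0, 0], [0, 0, 0, 0, 0, 0, 0], [0, 0, 0, 0, 0, 0, 0]], squeeze=60)

```text
t: 2.9
eef_pos: [0.4725, 0.2058, 0.2313]
tool_rot: [-0.0, 0.808, 0.59, 0.0]
contact_force: [0.3, -0.0, 0.5]
gripper_width: 0.998
```

```bash
cat > d.py <<'E'
import sys
from fit import *
from scipy.spatial.transform import Rotation as R
def delta(tx):
    o=bot.get_obs();w,x,y,z=o["tool_rot"];r=R.from_quat([x,y,z,w])
    print("t",o["t"],"pos",o["eef_pos"],"rot",o["tool_rot"],"F",o["contact_force"],"w",o["gripper_width"])
    v=r.apply(np.array(tx)-o["eef_pos"],inverse=True)*100
    tgt=R.from_matrix(np.array([[.3037,.9527,0],[.9527,-.3037,0],[0,0,-1]]).T)
    print("cm",v,"rotdeg",np.degrees((r.inv()*tgt).as_rotvec()))
if __name__=="__main__":delta([float(a) for a in sys.argv[1:4]])
E
python3 d.py .473 .2062 .106
```

```text
t 2.9 pos [0.4725 0.2058 0.2313] rot [-0.0003  0.8077  0.5896  0.    ] F [ 0.2789 -0.0257  0.4582] w 0.9983837005783174
cm [ 0.0464  0.0382 12.5335] rotdeg [-0.0223 -0.0193 -0.0575]
```

Request:
step_arm(increments=[[0.05, 0.05, 1, 0, 0, 0, 0], [0, 0, 2, 0, 0, 0, 0], [0, 0, 2, 0, 0, 0, 0], [0, 0, 2, 0, 0, 0, 0], [0, 0, 2, 0, 0, 0, 0], [0, 0, 2, 0, 0, 0, 0], [0, 0, 1, 0, 0, 0, 0], [0, 0, 0.5, 0, 0, 0, 0], [0, 0, 0, 0, 0, 0, 0]])

```text
t: 3.8
eef_pos: [0.4732, 0.2067, 0.1059]
tool_rot: [-0.0, 0.807, 0.59, -0.0]
contact_force: [-0.1, 0.2, -0.1]
gripper_width: 1.001
```

```bash
python3 - <<'E'
from fit import *
a=[bot.read_camera(n)["pixels"] for n in("scene","top")]
A=cv2.resize(a[0][150:290,120:270],None,fx=2.6,fy=2.6);B=cv2.resize(a[1][110:250,110:260],None,fx=2.6,fy=2.6)
save("g1",np.hstack([A,B]))
E
```

```text
(no output)
```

View pics/g1.png

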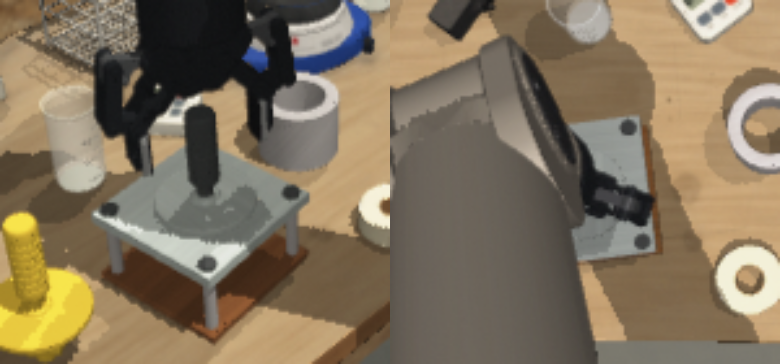

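The fingers straddle the sleeve (left crop, around (203,150)). I'll close them now.

Request:
step_arm(increments=[[0, 0, 0, 0, 0, 0, 1], [0, 0, 0, 0, 0, 0, 1], [0, 0, 0, 0, 0, 0, 1], [0, 0, 0, 0, 0, 0, 1], [0, 0, 0, 0, 0, 0, 1], [0, 0, 0, 0, 0, 0, 1], [0, 0, 0, 0, 0, 0, 1], [0, 0, 0, 0, 0, 0, 1]], squeeze=60)

```text
t: 4.7
eef_pos: [0.4738, 0.2065, 0.1066]
tool_rot: [-0.0, 0.807, 0.59, 0.0]
contact_force: [-0.5, -0.1, 5.2]
gripper_width: 0.267
```

Request:
step_arm(increments=[[0, 0, -0.5, 0, 0, 0, 1], [0, 0, -1, 0, 0, 0, 1], [0, 0, -1.5, 0, 0, 0, 1], [0, 0, -2, 0, 0, 0, 1], [0, 0, -2, 0, 0, 0, 1], [0, 0, -2, 0, 0, 0, 1], [0, 0, -1.5, 0, 0, 0, 1], [0, 0, -0.5, 0, 0, 0, 1], [0, 0, 0, 0, 0, 0, 1]])

```text
t: 5.6
eef_pos: [0.4737, 0.2063, 0.2169]
tool_rot: [-0.0, 0.807, 0.59, 0.001]
contact_force: [0.0, 0.4, -3.7]
gripper_width: 0.262
```

```bash
python3 d.py .4691 -.1303 .2166;python3 - <<'E'
from fit import *
a=[bot.read_camera(n)["pixels"] for n in("scene","top")]
A=cv2.resize(a[0][100:290,120:270],None,fx=2.6,fy=2.6);B=cv2.resize(a[1][60:250,110:260],None,fx=2.6,fy=2.6)
save("g2",np.hstack([A,B]))
E
```

```text
t 5.6 pos [0.4737 0.2063 0.2169] rot [-0.      0.8075  0.5899  0.0006] F [ 0.0068  0.4003 -3.6624] w 0.26155972924328347
cm [-32.2108   9.7933   0.0057] rotdeg [ 0.038  -0.0525 -0.019 ]
```

View pics/g2.png

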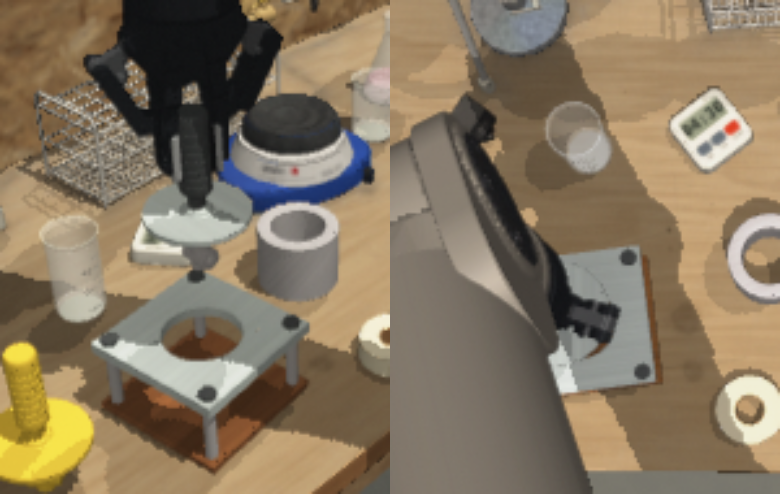

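Request:
step_arm(increments=[[-1, 0.3, 0, 0, 0, 0, 1], [-2, 0.6, 0, 0, 0, 0, 1], [-2.9, 0.88, 0, 0, 0, 0, 1], [-2.9, 0.88, 0, 0, 0, 0, 1], [-2.9, 0.88, 0, 0, 0, 0, 1], [-2.9, 0.88, 0, 0, 0, 0, 1], [-2.9, 0.88, 0, 0, 0, 0, 1], [-2.9, 0.88, 0, 0, 0, 0, 1], [-2.9, 0.88, 0, 0, 0, 0, 1], [-2.9, 0.88, 0, 0, 0, 0, 1], [-2.9, 0.88, 0, 0, 0, 0, 1], [-2, 0.6, 0, 0, 0, 0, 1], [-1.1, 0.38, 0, 0, 0, 0, 1], [0, 0, 0, 0, 0, 0, 1], [0, 0, 0, 0, 0, 0, 1]])

```text
t: 7.2
eef_pos: [0.4689, -0.1294, 0.2159]
tool_rot: [-0.0, 0.807, 0.59, -0.0]
contact_force: [0.0, 1.2, -2.6]
gripper_width: 0.262
```

```bash
python3 d.py .4691 -.1303 .097;python3 - <<'E'
from fit import *
P=[bot.read_camera(n) for n in("scene","top")]
a=[p["pixels"] for p in P]
A=cv2.resize(a[0][80:230,235:375],None,fx=2.8,fy=2.8);B=cv2.resize(a[1][120:270,260:400],None,fx=2.8,fy=2.8)
save("g3",np.hstack([A,B]))
g=cv2.resize(a[0][190:290,150:245],None,fx=5,fy=5,interpolation=cv2.INTER_CUBIC);h=cv2.resize(a[1][145:220,145:220],None,fx=5,fy=5,interpolation=cv2.INTER_CUBIC)
h=cv2.copyMakeBorder(h,0,125,0,0,0);save("g4",np.hstack([g[:500],h]))
for p in P:
  for q in ("gauge","stand"):print(q,[(l["point"],l["score"]) for l in bot.pinpoint(p,q)])
E
```

```text
t 7.2 pos [ 0.4689 -0.1294  0.2159] rot [-0.0005  0.8073  0.5901 -0.0002] F [ 0.0261  1.2262 -2.569 ] w 0.26238152217347543
cm [-0.0823  0.0596 11.8931] rotdeg [-0.0562 -0.0158  0.0135]
gauge [([132.6, 269.8], 0.65), ([305.2, 128.4], 0.57)]
stand [([199.1, 251.5], 0.85)]
gauge [([342.4, 181.5], 0.71), ([121.8, 176.3], 0.67)]
stand [([189.8, 188.0], 0.55)]
```

View pics/g3.png

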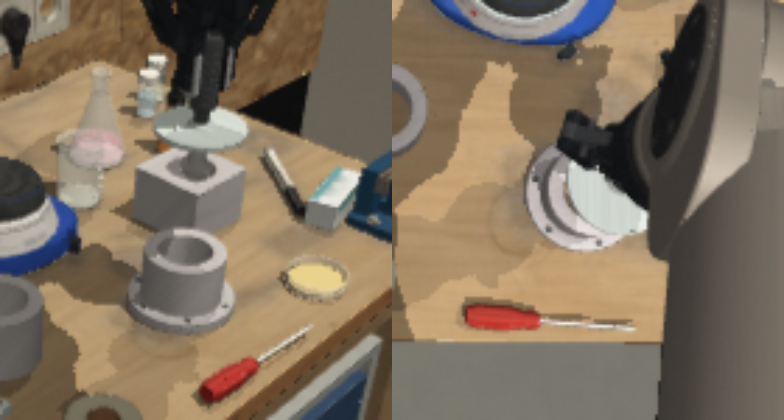

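View pics/g4.png

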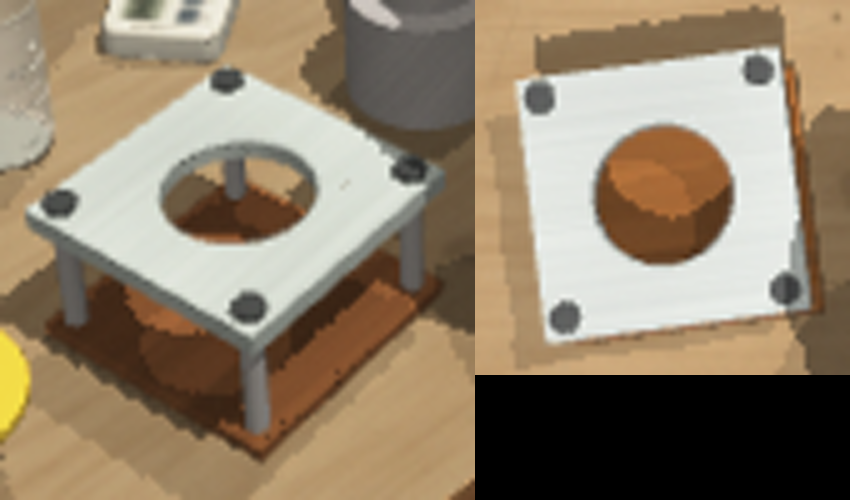

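```bash
python3 - <<'E'
from fit import *
S=bot.read_camera("scene");T=bot.read_camera("top")
print("hole",tri(S,(197.4,228.3),T,(182.4,183.4)),fit([S,T],[(0,.032)],[.4748,.2085,.072]).x)
g=cv2.resize(S["pixels"],None,fx=5,fy=5,interpolation=cv2.INTER_CUBIC)
for c,rr in(([.4689,-.1294,.186],.04),([.4689,-.1294,.180],.04),([.4691,-.1303,.057],.025),([.4691,-.1303,.057],.038)):
    cv2.polylines(g,[np.int32((pj(S,circ(c,rr))+.5)*5)],True,(255,0,0),1)
save("ov3",g[450:1000,1250:1750])
E
```

```text
hole (array([0.474 , 0.2094, 0.0666]), np.float64(0.0014298613937607293)) [0.4725 0.2101 0.0686]
```

View pics/ov3.png

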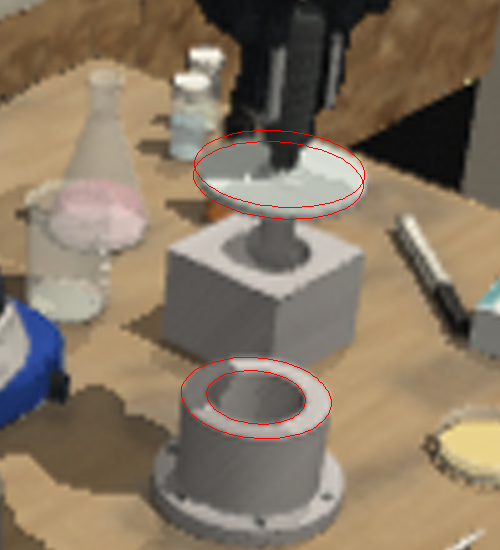

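Request:
step_arm(increments=[[-0.08, 0.05, 1, 0, 0, 0, 1], [0, 0, 2, 0, 0, 0, 1], [0, 0, 2, 0, 0, 0, 1], [0, 0, 2, 0, 0, 0, 1], [0, 0, 1.5, 0, 0, 0, 1], [0, 0, 1, 0, 0, 0, 1], [0, 0, 0.7, 0, 0, 0, 1], [0, 0, 0.5, 0, 0, 0, 1], [0, 0, 0, 0, 0, 0, 1]])

```text
t: 8.5
eef_pos: [0.4692, -0.1311, 0.109]
tool_rot: [-0.0, 0.807, 0.59, -0.0]
contact_force: [0.1, 0.6, -3.1]
gripper_width: 0.265
```

Request:
step_arm(increments=[[0, 0, 0.3, 0, 0, 0, 1], [0, 0, 0.3, 0, 0, 0, 1], [0, 0, 0.2, 0, 0, 0, 1], [0, 0, 0.1, 0, 0, 0, 1], [0, 0, 0, 0, 0, 0, 1]])

```text
t: 9.0
eef_pos: [0.4693, -0.1311, 0.1002]
tool_rot: [-0.0, 0.807, 0.59, -0.0]
contact_force: [-0.6, -0.1, -2.6]
gripper_width: 0.263
```

Request:
step_arm(increments=[[0, 0, 0.1, 0, 0, 0, 1], [0, 0, 0.1, 0, 0, 0, 1], [0, 0, 0.1, 0, 0, 0, 1], [0, 0, 0, 0, 0, 0, 1]])

```text
t: 9.4
eef_pos: [0.4692, -0.1311, 0.0972]
tool_rot: [-0.0, 0.807, 0.59, -0.0]
contact_force: [-0.0, -0.9, -2.9]
gripper_width: 0.268
```

Request:
step_arm(increments=[[0, 0, 0.1, 0, 0, 0, 1], [0, 0, 0.1, 0, 0, 0, 1], [0, 0, 0, 0, 0, 0, 1]])

```text
t: 9.7
eef_pos: [0.4694, -0.1311, 0.0958]
tool_rot: [-0.0, 0.807, 0.59, 0.0]
contact_force: [-2.5, 2.1, 5.5]
gripper_width: 0.265
```

```bash
python3 - <<'E'
from fit import *
S=bot.read_camera("scene");T=bot.read_camera("top")
A=cv2.resize(S["pixels"][120:220,250:350],None,fx=4,fy=4);B=cv2.resize(T["pixels"][140:240,280:380],None,fx=4,fy=4)
save("g5",np.hstack([A,B]));print(bot.get_obs()["eef_pos"],bot.get_obs()["contact_force"],bot.get_obs()["torque"])
E
```

```text
[ 0.4695 -0.1311  0.0958] [-2.7517  1.5731  5.283 ] [0.0726 0.5287 0.0086]
```

View pics/g5.png

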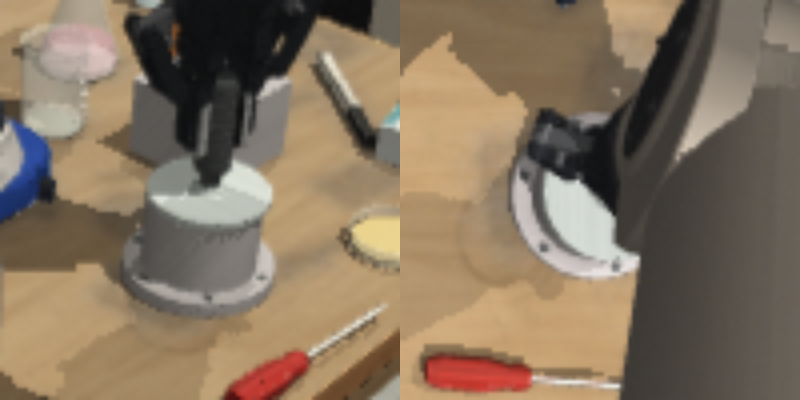

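The collar sits on the bushing: the left crop shows the disc on the tube mouth at (210,190), and the contact force went from -2.9 to +5.4 N. Next I push the sleeve down.

Request:
step_arm(increments=[[0, 0, 0.1, 0, 0, 0, 1], [0, 0, 0.2, 0, 0, 0, 1], [0, 0, 0.2, 0, 0, 0, 1], [0, 0, 0.2, 0, 0, 0, 1], [0, 0, 0, 0, 0, 0, 1]])

```text
t: 10.3
eef_pos: [0.4695, -0.1311, 0.0887]
tool_rot: [-0.0, 0.807, 0.59, 0.0]
contact_force: [-1.8, 1.0, 4.7]
gripper_width: 0.267
```

Request:
step_arm(increments=[[0, 0, 0.15, 0, 0, 0, 1], [0, 0, 0.15, 0, 0, 0, 1], [0, 0, 0.1, 0, 0, 0, 1], [0, 0, 0, 0, 0, 0, 1]])

```text
t: 10.7
eef_pos: [0.4698, -0.1312, 0.0849]
tool_rot: [0.0, 0.807, 0.59, 0.0]
contact_force: [-0.8, 1.0, 5.3]
gripper_width: 0.262
```

Request:
step_arm(increments=[[0, 0, 0.1, 0, 0, 0, 1], [0, 0, 0, 0, 0, 0, 1]])

```text
t: 10.9
eef_pos: [0.4699, -0.1312, 0.0845]
tool_rot: [0.0, 0.808, 0.59, 0.001]
contact_force: [-4.1, 0.9, 13.6]
gripper_width: 0.266
```

Request:
step_arm(increments=[[0, 0, 0.1, 0, 0, 0, 1], [0, 0, 0, 0, 0, 0, 1], [0, 0, 0, 0, 0, 0, 1]])

```text
t: 11.2
eef_pos: [0.47, -0.1312, 0.0844]
tool_rot: [-0.0, 0.808, 0.59, 0.001]
contact_force: [-6.9, 1.3, 25.6]
gripper_width: 0.264
```

```bash
python3 - <<'E'
from fit import *
S=bot.read_camera("scene")
save("g6",cv2.resize(S["pixels"][110:200,250:350],None,fx=6,fy=6,interpolation=cv2.INTER_CUBIC))
E
```

```text
(no output)
```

View pics/g6.png

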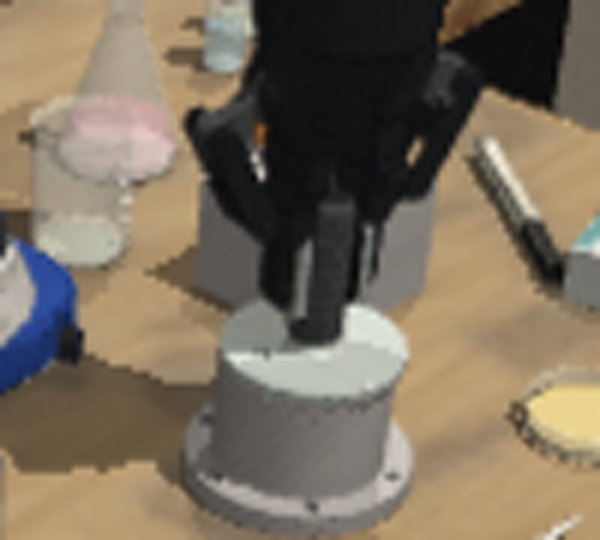

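Hard stop: 25 N with no further travel, and the sleeve has moved about 12 mm (0.0965 to 0.0844). Next I unload and lift.

Request:
step_arm(increments=[[0, 0, -0.1, 0, 0, 0, 1], [0, 0, -0.1, 0, 0, 0, 1], [0, 0, 0, 0, 0, 0, 1]])

```text
t: 11.55
eef_pos: [0.47, -0.1312, 0.0846]
tool_rot: [0.0, 0.807, 0.59, 0.001]
contact_force: [-0.2, 0.3, 3.1]
gripper_width: 0.266
```

Request:
step_arm(increments=[[0, 0, -0.2, 0, 0, 0, 1], [0, 0, -0.3, 0, 0, 0, 1], [0, 0, -0.3, 0, 0, 0, 1], [0, 0, 0, 0, 0, 0, 1]])

```text
t: 11.95
eef_pos: [0.4698, -0.1311, 0.0927]
tool_rot: [0.0, 0.807, 0.59, 0.0]
contact_force: [0.9, 0.2, -1.5]
gripper_width: 0.267
```

```bash
python3 - <<'E'
from fit import *
S=bot.read_camera("scene");T=bot.read_camera("top")
A=cv2.resize(S["pixels"][120:220,250:350],None,fx=4,fy=4);B=cv2.resize(T["pixels"][140:240,280:380],None,fx=4,fy=4)
save("g7",np.hstack([A,B]))
E
```

```text
(no output)
```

View pics/g7.png

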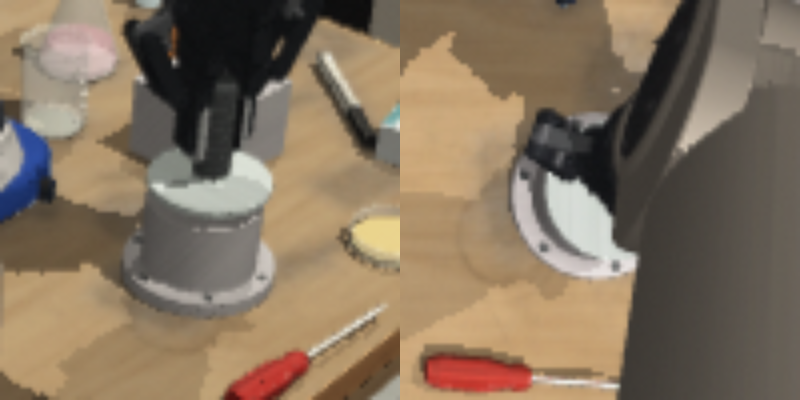

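The collar has lifted off, the bushing stays put, and the sleeve is still down against the collar. I'll keep lifting straight up.

Request:
step_arm(increments=[[0, 0, -0.5, 0, 0, 0, 1], [0, 0, -1, 0, 0, 0, 1], [0, 0, -1, 0, 0, 0, 1], [0, 0, -1, 0, 0, 0, 1], [0, 0, -1, 0, 0, 0, 1], [0, 0, -2, 0, 0, 0, 1], [0, 0, -2, 0, 0, 0, 1], [0, 0, -2, 0, 0, 0, 1], [0, 0, -1, 0, 0, 0, 1], [0, 0, 0, 0, 0, 0, 1]])

```text
t: 13.05
eef_pos: [0.4699, -0.1313, 0.2087]
tool_rot: [0.001, 0.807, 0.59, 0.001]
contact_force: [-0.4, -0.5, -2.9]
gripper_width: 0.268
```

```bash
python3 d.py .4735 .2095 .206; python3 - <<'E'
from fit import *
S=bot.read_camera("scene");T=bot.read_camera("top")
A=cv2.resize(S["pixels"][80:220,240:350],None,fx=4,fy=4);B=cv2.resize(T["pixels"][120:260,280:370],None,fx=4,fy=4)
save("g8",np.hstack([A,B]))
for p in(S,T):print(proj(p,[.4691,-.1303,.057]))
print([ (l["point"],l["score"]) for l in bot.pinpoint(S,"flanged_bushing")])
E
```

```text
t 13.05 pos [ 0.4699 -0.1313  0.2087] rot [0.0007 0.8075 0.5899 0.0011] F [-0.3587 -0.4666 -2.8856] w 0.2677916190929217
cm [ 32.5792 -10.0246   0.2782] rotdeg [ 0.1412 -0.0563 -0.0214]
[300.7143 168.8807]
[332.0291 187.264 ]
[([299.0, 187.7], 0.8)]
```

View pics/g8.png

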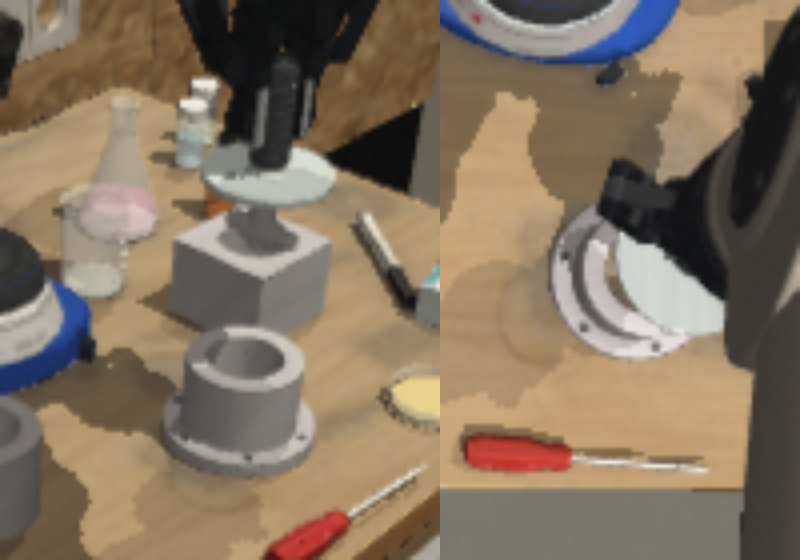

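The sleeve is down and the plungers show wider below the collar. The bushing is in its old place. Moving back over the stand.

Request:
step_arm(increments=[[1, -0.3, 0, 0, 0, 0, 1], [2, -0.6, 0, 0, 0, 0, 1], [2.9, -0.9, 0, 0, 0, 0, 1], [2.9, -0.9, 0, 0, 0, 0, 1], [2.9, -0.9, 0, 0, 0, 0, 1], [2.9, -0.9, 0, 0, 0, 0, 1], [2.9, -0.9, 0, 0, 0, 0, 1], [2.9, -0.9, 0, 0, 0, 0, 1], [2.9, -0.9, 0, 0, 0, 0, 1], [2.9, -0.9, 0, 0, 0, 0, 1], [2.9, -0.9, 0, 0, 0, 0, 1], [2, -0.6, 0, 0, 0, 0, 1], [1.5, -0.4, 0, 0, 0, 0, 1], [0, 0, 0, 0, 0, 0, 1], [0, 0, 0, 0, 0, 0, 1]])

```text
t: 14.7
eef_pos: [0.4728, 0.2091, 0.2068]
tool_rot: [0.0, 0.807, 0.59, -0.001]
contact_force: [0.3, -0.1, -2.8]
gripper_width: 0.264
```

```bash
python3 d.py .4735 .2095 .095; python3 - <<'E'
from fit import *
S=bot.read_camera("scene");T=bot.read_camera("top")
o=bot.get_obs()["eef_pos"];g=o[2]-.0366+.012;print(g)
I=cv2.resize(S["pixels"],None,fx=5,fy=5,interpolation=cv2.INTER_CUBIC)
for c,rr in(([o[0],o[1],g+.006],.04),([o[0],o[1],g],.04),([.4735,.2097,.068],.032)):
    cv2.polylines(I,[np.int32((pj(S,circ(c,rr))+.5)*5)],True,(255,0,0),1)
save("g9",I[750:1350,700:1250])
E
```

```text
t 14.7 pos [0.4728 0.2091 0.2068] rot [ 0.0002  0.8075  0.5899 -0.0008] F [ 0.2578 -0.1379 -2.7834] w 0.2642015382640688
cm [ 0.076   0.0564 11.1773] rotdeg [-0.0298  0.0849 -0.0204]
0.18245008952474193
```

View pics/g9.png

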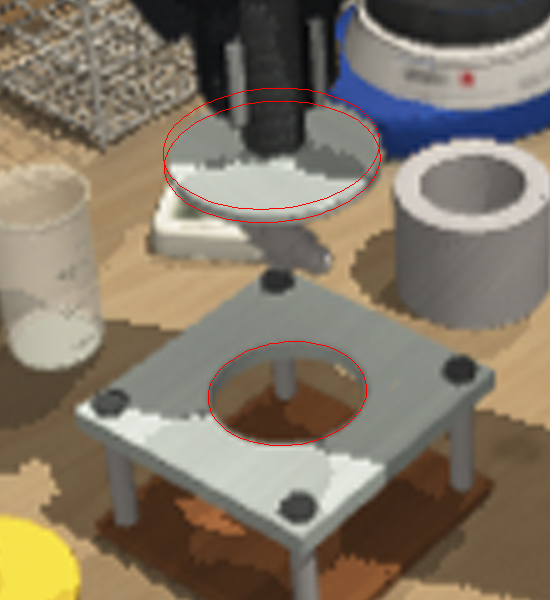

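Request:
step_arm(increments=[[0.05, 0.05, 1, 0, 0, 0, 1], [0, 0, 2, 0, 0, 0, 1], [0, 0, 2, 0, 0, 0, 1], [0, 0, 1.5, 0, 0, 0, 1], [0, 0, 1, 0, 0, 0, 1], [0, 0, 1, 0, 0, 0, 1], [0, 0, 1, 0, 0, 0, 1], [0, 0, 0.7, 0, 0, 0, 1], [0, 0, 0, 0, 0, 0, 1]])

```text
t: 15.7
eef_pos: [0.4733, 0.2099, 0.1044]
tool_rot: [-0.0, 0.807, 0.59, -0.001]
contact_force: [-0.5, -0.3, -3.2]
gripper_width: 0.265
```

Request:
step_arm(increments=[[0, 0, 0.3, 0, 0, 0, 1], [0, 0, 0.2, 0, 0, 0, 1], [0, 0, 0.1, 0, 0, 0, 1], [0, 0, 0, 0, 0, 0, 1]])

```text
t: 16.1
eef_pos: [0.4738, 0.2102, 0.0994]
tool_rot: [-0.0, 0.807, 0.59, 0.0]
contact_force: [0.7, -0.5, -2.0]
gripper_width: 0.266
```

Request:
step_arm(increments=[[0, 0, 0.2, 0, 0, 0, 1], [0, 0, 0.1, 0, 0, 0, 1], [0, 0, 0.1, 0, 0, 0, 1], [0, 0, 0, 0, 0, 0, 1]])

```text
t: 16.5
eef_pos: [0.4737, 0.2101, 0.0952]
tool_rot: [-0.0, 0.807, 0.59, -0.0]
contact_force: [0.3, 0.2, -2.3]
gripper_width: 0.265
```

Request:
step_arm(increments=[[0, 0, 0.1, 0, 0, 0, 1], [0, 0, 0.1, 0, 0, 0, 1], [0, 0, 0, 0, 0, 0, 1]])

```text
t: 16.8
eef_pos: [0.4739, 0.2103, 0.0945]
tool_rot: [-0.0, 0.807, 0.59, 0.0]
contact_force: [-3.9, -1.2, 11.8]
gripper_width: 0.265
```

```bash
python3 - <<'E'
from fit import *
S=bot.read_camera("scene")
save("g10",S["pixels"][170:290,140:260].repeat(4,0).repeat(4,1));print(bot.get_obs()["contact_force"])
E
```

```text
[-4.1618 -1.8766 11.2828]
```

View pics/g10.png

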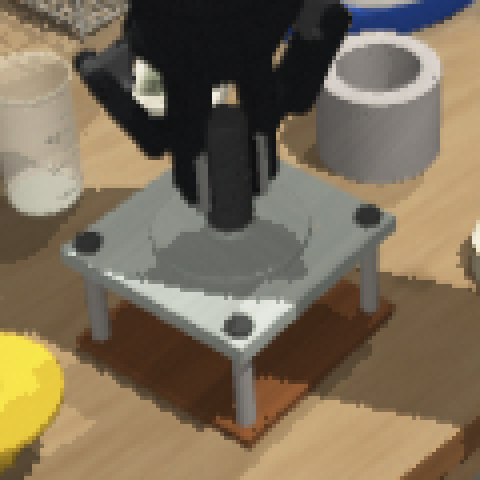

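Seated in the stand. I'll ease the load off and release.

Request:
step_arm(increments=[[0, 0, -0.1, 0, 0, 0, 1], [0, 0, 0, 0, 0, 0, 1], [0, 0, 0, 0, 0, 0, 0.6], [0, 0, 0, 0, 0, 0, 0.3], [0, 0, 0, 0, 0, 0, 0], [0, 0, 0, 0, 0, 0, 0], [0, 0, 0, 0, 0, 0, 0], [0, 0, 0, 0, 0, 0, 0], [0, 0, 0, 0, 0, 0, 0]])

```text
t: 17.75
eef_pos: [0.4738, 0.2102, 0.0943]
tool_rot: [0.0, 0.807, 0.59, 0.0]
contact_force: [-0.3, 1.2, 0.5]
gripper_width: 1.001
```

Request:
step_arm(increments=[[0, 0, -1, 0, 0, 0, 0], [0, 0, -2, 0, 0, 0, 0], [0, 0, -2, 0, 0, 0, 0], [0, 0, -3, 0, 0, 0, 0], [0, 0, -3, 0, 0, 0, 0], [0, 0, -2, 0, 0, 0, 0], [0, 0, -1, 0, 0, 0, 0], [2, -1, 0, 0, 0, 0, 0], [2.5, -2.5, 0, 0, 0, 0, 0], [2.5, -2.5, 0, 0, 0, 0, 0], [2.5, -2.5, 0, 0, 0, 0, 0], [2.5, -2.5, 0, 0, 0, 0, 0], [2, -1, 0, 0, 0, 0, 0], [0, 0, 0, 0, 0, 0, 0], [0, 0, 0, 0, 0, 0, 0]])

```text
t: 19.25
eef_pos: [0.4017, 0.3797, 0.2338]
tool_rot: [0.0, 0.807, 0.59, -0.001]
contact_force: [0.1, -0.3, 0.2]
gripper_width: 0.995
```

```bash
python3 - <<'E'
from fit import *
P=[bot.read_camera(n) for n in("scene","top")]
S,T=P
t=[]
c=[.4735,.21,.07]
for p in P:
    u=np.int32(proj(p,[.4735,.209,.09]));t.append(cv2.resize(p["pixels"][u[1]-50:u[1]+50,u[0]-40:u[0]+40],None,fx=5,fy=5,interpolation=cv2.INTER_CUBIC))
save("f1",np.hstack(t))
save("f2",S["pixels"]);save("f3",T["pixels"])
r=fit([S,T],[(0,.025),(0,.038)],[.4691,-.1303,.057]);print("bush now",r.x,r.fun)
print(bot.get_obs()["eef_pos"],bot.get_obs()["contact_force"])
E
```

```text
bush now [ 0.4691 -0.1306  0.0568] -129.87130737304688
[0.4025 0.3786 0.2341] [-0.2128 -0.8181 -0.6206]
```

View pics/f1.png

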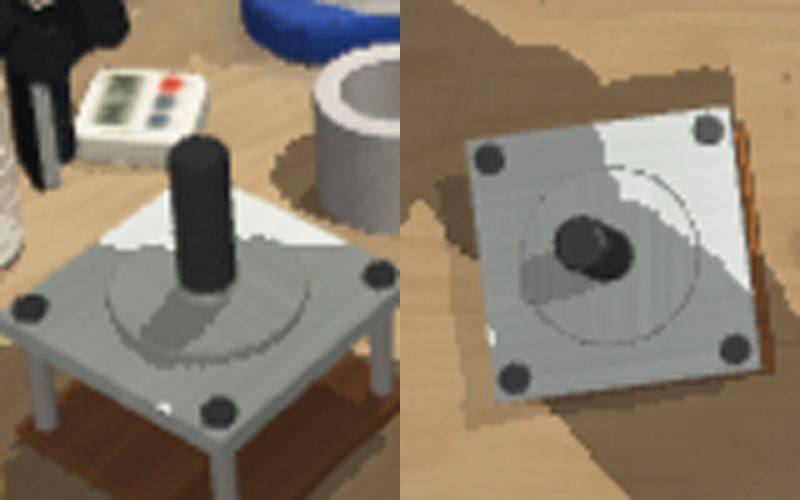

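View pics/f2.png

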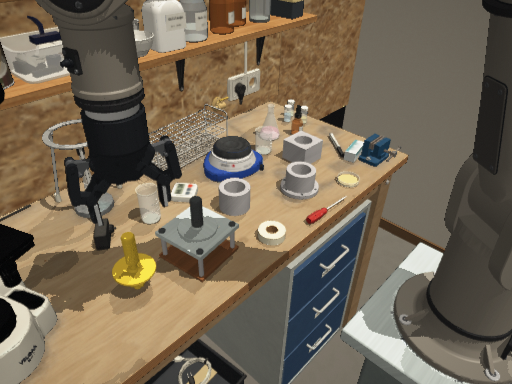

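```bash
python3 -c "
from station import bot
print(bot.hand_in())"
```

```text
the job is handed in; nothing more can be done
None
```

The gauge is back upright in its stand with its sleeve down, and the job was handed in at about 19.5 s of the 54 s allowed. I lowered the gauge into the flanged bushing until the collar sat. I then pushed the sleeve to its stop: it travelled about 12 mm, and the force rose to 25 N with no further movement. After that I lifted the gauge straight out and put it back.

**Last checks:**
- **Plungers:** they were visibly out while the gauge hung over the stand, before it went back in.
- **Gauge in stand:** in the final pictures the collar lies flat on the plate and the sleeve is still down. The arm is clear of everything, with its contact force reading near zero.
- **Bushing:** its fitted position is within 0.5 mm of the start, at (0.469, -0.1306).

**Disagreements:**
- The cameras put the bushing mouth at about 57 mm and the stand plate at about 67–69 mm, against 60 and 70 mm in the text. That is about what the calibration error allows, and contact was felt at the heights the text gives.
- The network's stand origin was about 2–3 mm off my fit of the hole, so I used the hole fit.

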